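# Rake the gem tray out from under the riser into the scanner dock

### The arm

A 7-joint arm with a two-finger parallel gripper is mounted at the origin on the work surface. World frame = base frame: x ahead of the robot, y to its left, z up, the work surface at z = 0. Lengths are in m, angles in rad, forces in N, time in s.
With the tool pointing down it reaches from about 0.4 to 0.85 m from the base axis. Payload 10.4 kg.
Tool frame: the origin (TCP) lies on the centre line of the jaws, within the pads' length; the fingertips stand 11 mm ahead of it and the grasp point (between the pads) lies 8 mm behind it (manip.finger_overhang is the distance from the TCP to the fingertips, in m); z points along the fingers, y is the line along which they close (so a half turn about z gives the same grasp; the last joint's range is limited). The gripper opens to 85 mm and grips with 20 to 120 N. Pads are 22 mm wide; open, the fingers measure 114 mm over their backs; the gripper's body (76 mm by 85 mm) begins 54 mm behind the grasp point. The pads swing forward as they close: fully open they stand 13 mm farther back than shut.
Start: joints at [1.179, 0.332, -0.065, 1.46, 0.022, 1.35, -0.088], TCP at [0.225, -0.583, 0.242] pointing down, gripper open.
Joint ranges: [-2.6, 2.6], [-0.5, 2.12], [-1.47, 1.34], [0.16, 2.42], [-1.27, 4.41], [0.06, 2.06], [-2.6, 2.6]. Speed limits (rad/s): [2.22, 2.22, 2.79, 2.79, 3.14, 3.14, 3.14].

### API

Orientations are given as a unit quaternion [x, y, z, w].
In Python, from workcell import manip, imaging, workorder gives the robot as it stands.
- The arm moves only by the tool jog_arm, never from a script. Its argument "deltas" is a list of rows, each an object with "gripper": the opening, from 0 (shut) to 1 (fully open); "offset": the shift along the tool's x, y, z in m, a list of three; "rotation": the turn, a rotation vector about the tool's x, y, z in degrees, a list of three. In form: [{"gripper": gripper, "offset": [tx, ty, tz], "rotation": [ax, ay, az]}, ...]. A call has 1 to 20 rows; each row shifts and turns the commanded pose from where the row before left it, along the tool's axes as they then stand; what a row does not reach is not made up. A row lasts 1/10 s, in which the tool goes at most 50 mm and 8.59 degrees, less where a joint would pass 70% of its speed; a pose out of reach is approached as far as the arm can. A call with a gripper value outside its range is refused whole. The fingers move at their own pace and stop on an object; "newtons" is the grip in N (left out, the last holds). Time passes only in rows, so rows that do not move let the fingers close. It gives the time, the measured TCP pose, the force, the opening and the grip force at its end, in the units of the state.
- manip.get_obs(): the state, without advancing time (a new reading comes with each control period).
- imaging.camera(name): name is "scene" or "top" or "wrist"; returns the picture (384x512x3 uint8, blue, green, red); there is no depth.
- imaging.camera_model(name): a dict with "camera_matrix" (3x3 intrinsics, pixels), "world_to_cam" (4x4, takes a point from world to camera coordinates); the wrist camera has in their place "hand_eye" (4x4, takes a point from camera to tool coordinates, whose origin is the TCP and whose axes are the flange's). Camera axes: x right, y up, looking along -z (the intrinsics and any distortion apply to the point x, -y, -z); pixel columns grow to the right and rows downward; lengths in m; the calibration is good to about 2 mm. A picture is of the moment at which its call begins: read the wrist's pose just before it. camera_model takes no time and is no camera call.
- workorder.hand_in(): hands the job in; it is judged then, once.
The state is a dict: "clock": time; "joint_pos": joint angles; "joint_velocities": joint speeds; "tau": joint torques, N m; "position": TCP position; "ee_rot": TCP orientation; "ft_force": force on the tool from outside, world axes, zero at the start; "torque": the same for the moment, N m; "grip_width": opening from 0.0 (shut) to 1.0 (fully open); "grasp_force": force on a finger pad.
Only numpy, scipy, OpenCV 4.12 (cv2) and the standard library are available. Lean on these libraries where they do the work, as an engineer would, in place of code of your own. Each camera call takes 0.05 s, during which the arm holds its last target. There are 200 camera calls.

### The job

With the orange-handled hook, reach under the clear riser, hook the blue gem tray behind the middle of its near wall (between the two small ribs) and drag it, flat on the bench, between the aluminium guides until it is fully home, its two ears against the red stops. Feel for the stops: keep a gentle steady pull there of about 7 newtons beyond the drag for a full second, and never let the tray be forced against the dock with more than 20 newtons. Then lay the hook back on its grey mat, standing on its handle as it began, touching the tray with nothing but the hook and leaving the jar, loupe and mug where they are.

Things in the scene. Friction and masses are not known exactly. Their poses are not given: they have to be found in the camera images.
- hook: Hook tool, 160 g. Orange handle 80 long (x) x 42 high, 24 wide (y) at its 56 long waist, end flanges 34 wide. Origin: centre of its underside; x along the shaft, z up. Steel shaft 8 in diameter, its lower side 30 above the underside, runs ahead to x = 105 and there turns straight down, ending 3 above the underside's level.
- hook_tip (a point): Lowest point of the hook's down-turned end: in the hook's frame 105 ahead of the origin (x) and 3 up.
- tray: Blue open tray 100 (x) x 80 (y) x 24 high, about 350 g (varies), walls, floor 4 thick. Origin: centre of its underside; -x: near side. Inside the near wall an empty trough, x -46 to -18, floor 4 up; two ribs, x -46 to -34, 16 apart about y = 0, form a pocket for the hook. Then foam, top 14 up, stones to 23. At the far end side ears: x 34 to 50, out to y = +-62, 15 to 24 up.
- station: Fixed dock with clear riser behind it. Origin: on the bench, nominal home of the tray's origin; x points away from the robot, into the riser. Two aluminium guides 12 high, inner faces at y = +-44 from x = -5 to 22, flaring to y = +-60 at x = 67, so the tray's ears pass above them. Nothing lies between them. The tray comes home with its axes along these.
- stop_middle (a point): On the bench midway between two red stop lugs (24 high, y 54 to 64 either side, 12 thick) at the middle setting of their far faces, station x = 34. They halt the tray's ears. Both shift together by a setting that is not measured and must be felt: the tray's origin comes home anywhere from x = -12 to +12 in the station's frame. Rigid below 25 N.
- riser_edge (a point): Middle of the clear riser's near upper edge, station x = 80, 98 above the bench. The riser top is 6 thick (underside 92 above the bench), 300 wide (y), reaches 200 farther in x, carries packets to 120 on its far part and stands on four steel legs, 16 in diameter, at y = +-140 near its corners.
- mat: Fixed grey mat 260 (x) x 160 (y) x 3 thick on which the hook lies. Origin: centre of its underside.
- jar: Bystander: closed jar, 48 diameter, 60 high; origin: centre of its underside.
- loupe: Bystander: dark steel loupe, 38 diameter, 32 high; origin: centre of its underside.
- mug: Bystander: white mug, 76 diameter, 85 high, handle at its +y; origin: centre of its underside.
Things that resemble listed ones, but are neither listed nor needed, are in the scene too. Several things have the shape of the hook; the one meant has the colours described above.

How it is judged:
By the outcome, as a careful person would: the job done as asked, in the order asked, and still so for the second after the job is handed in, with the robot touching nothing.
It also fails if it takes over 72 s, if anything falls off the work surface, if the arm or the gripper's body presses on something with over 40 N, if the wrist force passes 120 N, or if a joint passes its speed limit or range.

## Working session

There is one attempt and no reset: what is moved stays moved. The work goes in short steps, Python scripts to look and compute and a tool call to move; the robot and the scene stay as the last step left them, time stands still between calls to the robot, and variables do not carry over. Pictures are saved under pics/ and viewed, at most 12 in all, crops included, and the job is handed in when it is done.

Besides the shell and the picture viewer there is one more tool, called after "Emit:" in YAML: its name, and indented under it one key for each argument. jog_arm: Moves the arm, as the interface text tells. Its arguments: {"type":"object","properties":{"deltas":{"type":"array","items":{"type":"object","properties":{"gripper":{"type":"number"},"offset":{"type":"array","items":{"type":"number"}},"rotation":{"type":"array","items":{"type":"number"}}}}},"newtons":{"type":"number"}},"required":["deltas"]}

```bash
ls; mkdir -p pics
cat > h.py <<'E'
import numpy as np, cv2
from workcell import manip, imaging, workorder
from scipy.spatial.transform import Rotation as R
def model(n, obs=None):
    m=imaging.camera_model(n); K=np.array(m["camera_matrix"])
    if "world_to_cam" in m: T=np.linalg.inv(np.array(m["world_to_cam"]))
    else:
        W=np.eye(4); W[:3,:3]=R.from_quat(obs["ee_rot"]).as_matrix(); W[:3,3]=obs["position"]
        T=W@np.array(m["hand_eye"])
    return K,T,m
def dist(m):
    for k in m:
        if "dist" in k: return np.array(m[k],float)
    return None
def ray(M,uv):
    K,T,m=M
    p=cv2.undistortPoints(np.array([[uv]],float),K,dist(m))[0,0]
    d=T[:3,:3]@np.array([p[0],-p[1],-1.]); return T[:3,3],d
def onz(M,uv,z):
    o,d=ray(M,uv); return o+d*(z-o[2])/d[2]
def proj(M,P):
    K,T,m=M; c=np.linalg.inv(T)@np.append(P,1); c=c[:3]*[1,-1,-1]
    return cv2.projectPoints(c[None],np.zeros(3),np.zeros(3),K,dist(m))[0][0,0]
def tri(Ms,uvs):
    A=np.zeros((3,3));b=np.zeros(3);L=[]
    for M,uv in zip(Ms,uvs):
        o,d=ray(M,uv); d=d/np.linalg.norm(d); Q=np.eye(3)-np.outer(d,d); A+=Q;b+=Q@o; L.append((o,Q))
    x=np.linalg.solve(A,b); return x,[np.linalg.norm(Q@(x-o)) for o,Q in L]
E
python3 - <<'E'
from h import *
o=manip.get_obs(); print(o)
for n in ["scene","top","wrist"]:
    im=imaging.camera(n); np.save(f"pics/{n}0.npy",im); cv2.imwrite(f"pics/{n}0.png",im)
    m=imaging.camera_model(n); print(n,m)
a=[np.load(f"pics/{n}0.npy") for n in ["scene","top"]]
E
```

```text
pics
{'clock': 0.0, 'joint_pos': array([ 1.17942433,  0.33285439, -0.06470692,  1.46097085,  0.02160425,
        1.34985501, -0.08850118]), 'joint_velocities': array([ 0.00131997,  0.00250398, -0.00031447, -0.00051471, -0.00207986,
       -0.00102974,  0.00053586]), 'tau': array([-3.38522395e-04, -6.25446868e+01,  4.86330874e-02, -3.91608667e+01,
        1.60898088e-02,  9.89471970e-03, -1.13461222e-04]), 'position': array([ 0.22516343, -0.58264815,  0.24151274]), 'ee_rot': array([ 9.83046213e-01,  1.83356646e-01, -1.60021933e-04, -6.77288831e-04]), 'ft_force': array([0.1084725 , 0.65668874, 0.13673264]), 'torque': array([-0.00741718, -0.0464068 , -0.03004872]), 'grasp_force': 0.0, 'grip_width': 1.0019429283362262}
scene {'camera_matrix': array([[374.68137546,   0.        , 252.9833269 ],
       [  0.        , 374.68137546, 186.86576572],
       [  0.        ,   0.        ,   1.        ]]), 'world_to_cam': array([[-0.81799703,  0.57485452, -0.02057043,  0.42325174],
       [-0.35789486, -0.48062397,  0.80056972,  0.05639444],
       [ 0.45032448,  0.6622257 ,  0.59888646, -1.23034353
[... 337 characters left out ...]
48,  0.03360177,  0.1141033 , -0.45199302],
       [-0.11482467,  0.02037771,  0.99317674, -1.10440654],
       [ 0.        ,  0.        ,  0.        ,  1.        ]])}
wrist {'camera_matrix': array([[320.17215564,   0.        , 252.96900279],
       [  0.        , 320.17215564, 192.76458016],
       [  0.        ,   0.        ,   1.        ]]), 'hand_eye': array([[-9.06047549e-04,  9.56123635e-01,  2.92962068e-01,
         7.58246931e-02],
       [ 9.99998325e-01,  1.33222560e-03, -1.25520123e-03,
        -6.08645082e-04],
       [-1.59041913e-03,  2.92960440e-01, -9.56123240e-01,
        -1.30958368e-01],
       [ 0.00000000e+00,  0.00000000e+00,  0.00000000e+00,
         1.00000000e+00]])}
```

View pics/scene0.png

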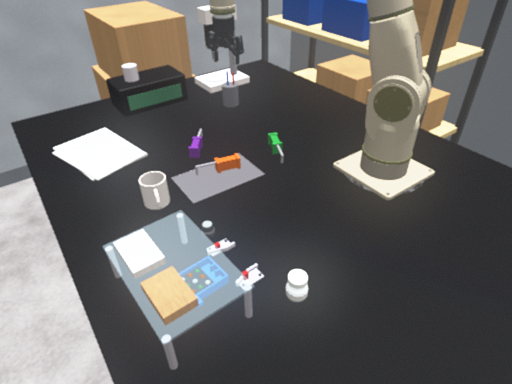

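View pics/top0.png

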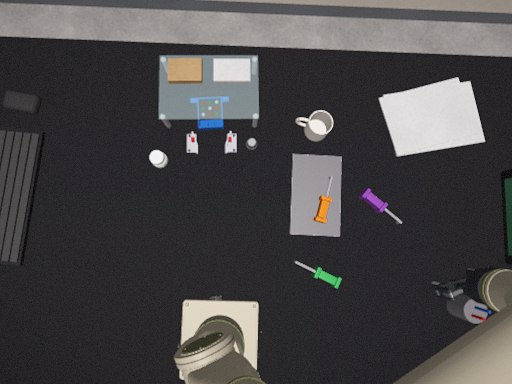

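Scene picture: the orange hook is on the grey mat at (228,163), with the purple one at (197,145) and the green one at (276,143). The tray is under the riser at (200,280), and the red stops are at (217,245) and (246,273).
Top picture: orange handle at (323,209) with its shaft tip at (331,178), purple at (375,201), green at (327,277). The tray is at (210,112), the stops at (192,140) and (231,140), the jar at (158,159), the loupe at (252,143) and the mug at (318,127).
Candidates for the hook (top pixels): orange (323,209), purple (375,201), green (327,277). The orange one on the grey mat fits the description.

Run:
```python
from h import *
top=np.load("pics/top0.npy"); sc=np.load("pics/scene0.npy"); Mt=model("top"); Ms=model("scene")
def P(n,u,z): print(n,np.round(onz(Mt,u,z),4))
hsv=cv2.cvtColor(top,cv2.COLOR_BGR2HSV); hs=cv2.cvtColor(sc,cv2.COLOR_BGR2HSV)
def mask(h,lo,hi,box):
    m=cv2.inRange(h,lo,hi); k=np.zeros_like(m); x0,y0,x1,y1=box; k[y0:y1,x0:x1]=m[y0:y1,x0:x1]; return k
mo=mask(hsv,(5,180,120),(16,255,255),(290,150,345,240)); ms=mask(hs,(3,180,120),(16,255,255),(205,145,250,180))
for m,M in((mo,Mt),(ms,Ms)):
    r=cv2.minAreaRect(cv2.findNonZero(m)); print("rect",r, cv2.countNonZero(m))
r=cv2.minAreaRect(cv2.findNonZero(mo)); P("handle top",r[0],.045)
c1=np.argwhere(mo).mean(0)[::-1]; c2=np.argwhere(ms).mean(0)[::-1]
print("tri",tri([Mt,Ms],[c1,c2]))
for n,u,z in [("shafttip",(331,178),.037),("riserL",(160,121),.098),("riserR",(259,119),.098),("stopL",(192,140),.024),("stopR",(231,140),.024),("tray near L",(198,128),.024),("tray near R",(223,127),.024),("earL",(191,100),.024),("earR",(229,98),.024),("matTL",(293,154),.003),("matTR",(342,157),.003),("matBL",(290,235),.003),("matBR",(340,236),.003),("jar",(158,158),.06),("loupe",(252,143),.032),("mug",(319,125),.085)]: P(n,u,z)
cv2.imwrite("pics/c1.png",np.hstack([cv2.resize(top[85:165,140:265],None,fx=4,fy=4,interpolation=cv2.INTER_CUBIC),cv2.resize(top[165:245,290:350],None,fx=4,fy=4,interpolation=cv2.INTER_CUBIC)]))
```

```text
rect ((321.41876220703125, 208.47610473632812), (10.553020477294922, 25.733570098876953), 16.389541625976562) 122
rect ((226.9012908935547, 161.78541564941406), (13.341341972351074, 23.347349166870117), 76.60750579833984) 128
handle top [ 0.4063 -0.302   0.045 ]
tri (array([ 0.40576152, -0.30371485,  0.04117018]), [np.float64(0.0018825324524395348), np.float64(0.0018825324524394983)])
shafttip [ 0.5033 -0.333   0.037 ]
riserL [0.6474 0.1946 0.098 ]
riserR [ 0.665  -0.1001  0.098 ]
stopL [0.612 0.108 0.024]
stopR [ 0.6166 -0.0156  0.024 ]
tray near L [0.6518 0.0909 0.024 ]
tray near R [0.6581 0.0115 0.024 ]
earL [0.7433 0.1177 0.024 ]
earR [ 0.7549 -0.004   0.024 ]
matTL [ 0.5831 -0.2171  0.003 ]
matTR [ 0.579  -0.3768  0.003 ]
matBL [ 0.3222 -0.2122  0.003 ]
matBR [ 0.324 -0.371  0.003]
jar [0.5429 0.203  0.06  ]
loupe [ 0.6073 -0.0826  0.032 ]
mug [ 0.6575 -0.2837  0.085 ]
```

View pics/c1.png

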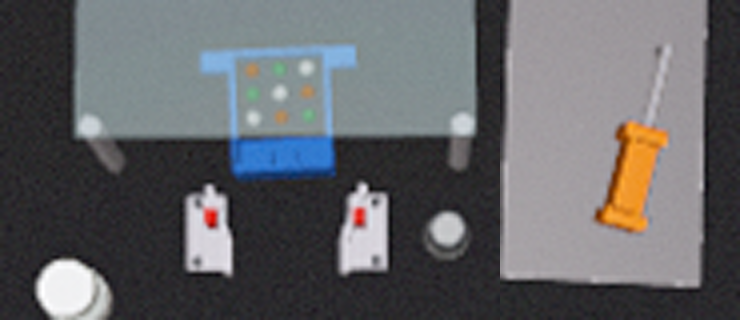

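The crops show the orange hook lying on the mat with its tip up at crop (660,48), and the tray's near wall (crop (285,155)) just in front of the riser edge. The orange hook is confirmed as the choice. I'll move the wrist camera over it.

Emit:
jog_arm:
  deltas:
    - {"offset": [0.0256,-0.0113,0],"rotation": [0,0,0],"gripper": 1}
    - {"offset": [0.0256,-0.0113,0],"rotation": [0,0,0],"gripper": 1}
    - {"offset": [0.0256,-0.0113,0],"rotation": [0,0,0],"gripper": 1}
    - {"offset": [0.0256,-0.0113,0],"rotation": [0,0,0],"gripper": 1}
    - {"offset": [0.0256,-0.0113,0],"rotation": [0,0,0],"gripper": 1}
    - {"offset": [0.0256,-0.0113,0],"rotation": [0,0,0],"gripper": 1}
    - {"offset": [0.0256,-0.0113,0],"rotation": [0,0,0],"gripper": 1}
    - {"offset": [0.0256,-0.0113,0],"rotation": [0,0,0],"gripper": 1}
    - {"offset": [0.0256,-0.0113,0],"rotation": [0,0,0],"gripper": 1}
    - {"offset": [0.0256,-0.0113,0],"rotation": [0,0,0],"gripper": 1}
    - {"offset": [0.0256,-0.0113,0],"rotation": [0,0,0],"gripper": 1}
    - {"offset": [0.0256,-0.0113,0],"rotation": [0,0,0],"gripper": 1}
    - {"offset": [0.0256,-0.0113,0],"rotation": [0,0,0],"gripper": 1}
    - {"offset": [0,0,0],"rotation": [0,0,6.4],"gripper": 1}
    - {"offset": [0,0,0],"rotation": [0,0,6.4],"gripper": 1}
    - {"offset": [0,0,0],"rotation": [0,0,6.4],"gripper": 1}
    - {"offset": [0,0,0],"rotation": [0,0,6.4],"gripper": 1}
    - {"offset": [0,0,0],"rotation": [0,0,6.4],"gripper": 1}
    - {"offset": [0,0,0],"rotation": [0,0,6.4],"gripper": 1}
    - {"offset": [0,0,0],"rotation": [0,0,0],"gripper": 1}

```text
clock: 2.15
position: [0.4827, -0.3259, 0.2421]
ee_rot: [0.989, -0.151, -0.0, -0.0]
ft_force: [0.8, -0.3, 0.0]
grip_width: 0.996
grasp_force: 0.0
```

Run:
```python
from h import *
o=manip.get_obs(); im=imaging.camera("wrist"); np.save("pics/w1.npy",im); np.save("pics/w1o.npy",np.r_[o["position"],o["ee_rot"]])
cv2.imwrite("pics/w1.png",im)
```

```text
(no output)
```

View pics/w1.png

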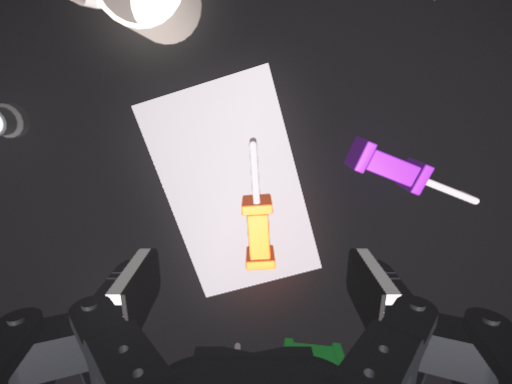

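The wrist view shows the hook centred: handle top at (259,235), tip at (253,143), mat corners at (135,106), (268,65), (320,268) and (207,296). The mug is at upper left. I'll take a second view from above the handle.

Emit:
jog_arm:
  deltas:
    - {"offset": [-0.027,0,0],"rotation": [0,0,0],"gripper": 1}
    - {"offset": [-0.027,0,0],"rotation": [0,0,0],"gripper": 1}
    - {"offset": [-0.026,0,0],"rotation": [0,0,0],"gripper": 1}
    - {"offset": [0,0,0],"rotation": [0,0,0],"gripper": 1}
    - {"offset": [0,0,0],"rotation": [0,0,0],"gripper": 1}

```text
clock: 2.7
position: [0.4064, -0.3024, 0.2426]
ee_rot: [0.989, -0.149, 0.0, 0.0]
ft_force: [1.1, -0.1, -1.2]
grip_width: 1.0
grasp_force: 0.0
```

```bash
cat > hook.py <<'E'
from h import *
def ld(n):
    im=np.load(f"pics/{n}.npy"); p=np.load(f"pics/{n}o.npy"); return im,model("wrist",dict(position=p[:3],ee_rot=p[3:]))
def snap(n):
    o=manip.get_obs(); im=imaging.camera("wrist"); np.save(f"pics/{n}.npy",im); np.save(f"pics/{n}o.npy",np.r_[o["position"],o["ee_rot"]]); cv2.imwrite(f"pics/{n}.png",im)
def big(m):
    c=max(cv2.findContours(m,cv2.RETR_EXTERNAL,cv2.CHAIN_APPROX_NONE)[0],key=cv2.contourArea); k=np.zeros_like(m); cv2.drawContours(k,[c],-1,255,-1); return c,k
def handle(im):  # top face of the handle: bright orange
    h=cv2.cvtColor(im,cv2.COLOR_BGR2HSV); m=cv2.inRange(h,(8,150,190),(30,255,255)); m=cv2.morphologyEx(m,cv2.MORPH_CLOSE,np.ones((3,3)))
    c,k=big(m); return cv2.minAreaRect(c),k
E
python3 - <<'E'
from hook import *
snap("w2"); V=[ld("w1"),ld("w2")]; H=[]
for im,M in V:
    r,k=handle(im); H.append(r); print("top",r)
    b=cv2.boxPoints(r); print(np.round([onz(M,q,.045) for q in b],4)[:,:2].tolist())
print("centre",tri([v[1] for v in V],[r[0] for r in H]))
print(manip.get_obs()["position"])
for (im,M),n in zip(V,"12"): cv2.imwrite(f"pics/z{n}.png",im)
a=cv2.resize(V[0][0][125:285,210:310],None,fx=3.7,fy=3.7); b=cv2.resize(V[1][0][20:180,210:310],None,fx=3.7,fy=3.7)
cv2.imwrite("pics/c2.png",np.hstack([a,b]))
E
```

```text
top ((259.4552001953125, 253.96209716796875), (14.28382396697998, 25.993236541748047), 85.2363510131836)
[[0.3992, -0.2906], [0.393, -0.3193], [0.3754, -0.3155], [0.3817, -0.2864]]
top ((259.85003662109375, 193.05001831054688), (8.854375839233398, 27.51181411743164), 71.56504821777344)
[[0.3847, -0.2865], [0.3857, -0.3159], [0.3759, -0.3162], [0.3748, -0.2865]]
centre (array([ 0.37069967, -0.29891522,  0.01252757]), [np.float64(0.0003031784177569524), np.float64(0.0003031784177569543)])
[ 0.40686893 -0.3023297   0.24252114]
```

View pics/c2.png

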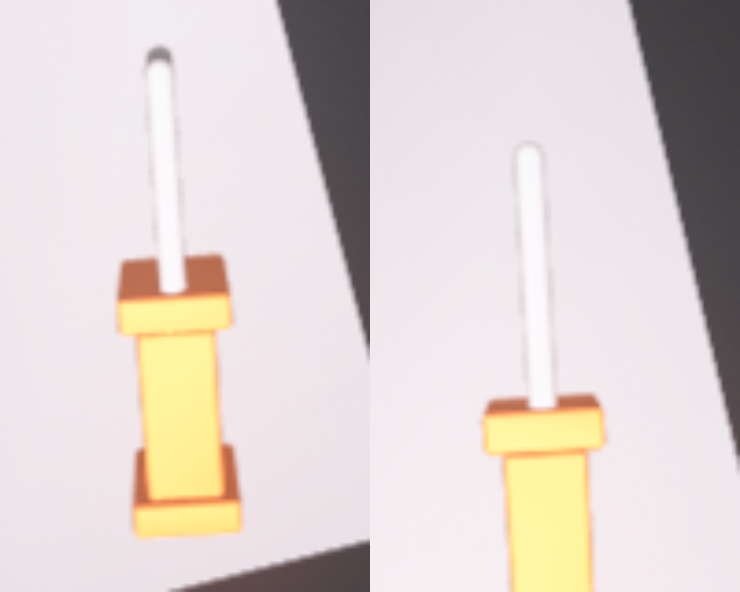

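Crop: the orange hook is confirmed, with an orange handle and a steel shaft. Front flange top corners are at crop (118,305)/(230,297) in view 1 and (114,412)/(233,406) in view 2. The rear flange edge in view 1 is at (136,535)/(241,530).

Run:
```python
from hook import *
V=[ld("w1"),ld("w2")]; Ms=[v[1] for v in V]
p1=lambda x,y:(x/3.7+210-.4,y/3.7+125-.4)
p2=lambda x,y:(x/3.7+210-.4,y/3.7+20-.4)
for n,a,b in [("FL",(118,305),(114,412)),("FR",(230,297),(233,406)),("tip",(159,60),(158,143)),("FLn",(118,332),(115,453)),("FRn",(230,326),(234,450))]:
    print(n,[np.round(q,4) for q in tri(Ms,[p1(*a),p2(*b)])])
# full handle+flange in view2, using any-orange mask
im,M=V[1]
for im,M in V:
    h=cv2.cvtColor(im,cv2.COLOR_BGR2HSV); m=cv2.inRange(h,(3,90,90),(32,255,255)); m[:, :200]=0; m[:,320:]=0; m[300:]=0
    c,k=big(m); ys=np.where(k.any(1))[0]; print(ys.min(),ys.max())
    # symmetric axis: midpoints per row
    mid=[]
    for y in range(ys.min()+2,ys.max()-1):
        xs=np.where(k[y])[0]; mid.append(((xs.min()+xs.max())/2,y))
    mid=np.array(mid); f=np.polyfit(mid[:,1],mid[:,0],1); y0,y1=mid[0,1],mid[-1,1]
    A=onz(M,(np.polyval(f,y0),y0),.045);B=onz(M,(np.polyval(f,y1),y1),.045); d=A-B; print("axis yaw",np.degrees(np.arctan2(d[1],d[0])),A[:2],B[:2])
for q in [(136,535),(241,530)]: print("rear",onz(Ms[0],p1(*q),.045))
for q in [(118,305),(230,297)]: print("front",onz(Ms[0],p1(*q),.045))
for q in [(114,412),(233,406)]: print("front2",onz(Ms[1],p2(*q),.045))
o=manip.get_obs();x=R.from_quat(o["ee_rot"]).as_matrix()[:,0];print(o["position"],np.degrees(np.arctan2(x[1],x[0])),R.from_quat(o["ee_rot"]).as_matrix()[:,2])
```

```text
FL [array([ 0.4498, -0.3021,  0.0526]), array([0., 0.])]
FR [array([ 0.4415, -0.3331,  0.0497]), array([0.0001, 0.0001])]
tip [array([ 0.5113, -0.3336,  0.0391]), array([0.0001, 0.0001])]
FLn [array([ 0.438 , -0.298 ,  0.0415]), array([0.0002, 0.0002])]
FRn [array([ 0.4283, -0.3302,  0.0376]), array([0.0001, 0.0001])]
194 269
axis yaw -13.764445318821272 [ 0.45462284 -0.31965432] [ 0.37107242 -0.29918734]
127 204
axis yaw -13.69298185383226 [ 0.44629212 -0.31728028] [ 0.37048748 -0.29881094]
rear [ 0.37324943 -0.2828042   0.045     ]
rear [ 0.36507224 -0.31456822  0.045     ]
front [ 0.44732457 -0.30099495  0.045     ]
front [ 0.43983606 -0.33305273  0.045     ]
front2 [ 0.44911454 -0.30159412  0.045     ]
front2 [ 0.44101895 -0.33318026  0.045     ]
[ 0.40686893 -0.3023297   0.24252114] -17.154661217209842 [ 6.13085162e-04 -3.90990887e-04 -9.99999736e-01]
```

Emit:
jog_arm:
  deltas:
    - {"offset": [0,0,0.02],"rotation": [0,0,-3.3],"gripper": 1}
    - {"offset": [0.0013,0.0055,0.02],"rotation": [0,0,0],"gripper": 1}
    - {"offset": [0,0,0.02],"rotation": [0,0,0],"gripper": 1}
    - {"offset": [0,0,0.02],"rotation": [0,0,0],"gripper": 1}
    - {"offset": [0,0,0.02],"rotation": [0,0,0],"gripper": 1}
    - {"offset": [0,0,0.02],"rotation": [0,0,0],"gripper": 1}
    - {"offset": [0,0,0.02],"rotation": [0,0,0],"gripper": 1}
    - {"offset": [0,0,0.02],"rotation": [0,0,0],"gripper": 1}
    - {"offset": [0,0,0.02],"rotation": [0,0,0],"gripper": 1}
    - {"offset": [0,0,0.02],"rotation": [0,0,0],"gripper": 1}
    - {"offset": [0,0,0.012],"rotation": [0,0,0],"gripper": 1}
    - {"offset": [0,0,0.008],"rotation": [0,0,0],"gripper": 1}
    - {"offset": [0,0,0.0025],"rotation": [0,0,0],"gripper": 1}
    - {"offset": [0,0,0],"rotation": [0,0,0],"gripper": 1}
    - {"offset": [0,0,0],"rotation": [0,0,0],"gripper": 1}
  newtons: 90

```text
clock: 4.25
position: [0.4069, -0.3082, 0.0205]
ee_rot: [0.993, -0.122, 0.001, 0.0]
ft_force: [-0.3, -0.9, -0.2]
grip_width: 1.0
grasp_force: 0.0
```

Emit:
jog_arm:
  deltas:
    - {"gripper": 0.5}
    - {"gripper": 0.3}
    - {"gripper": 0}
    - {"gripper": 0}
    - {"gripper": 0}
    - {"gripper": 0}
    - {"gripper": 0}
    - {"gripper": 0}
    - {"gripper": 0}
    - {"gripper": 0}
  newtons: 90

```text
schema error: expected keys gripper, offset, rotation
```

Emit:
jog_arm:
  deltas:
    - {"offset": [0,0,0],"rotation": [0,0,0],"gripper": 0.5}
    - {"offset": [0,0,0],"rotation": [0,0,0],"gripper": 0.3}
    - {"offset": [0,0,0],"rotation": [0,0,0],"gripper": 0}
    - {"offset": [0,0,0],"rotation": [0,0,0],"gripper": 0}
    - {"offset": [0,0,0],"rotation": [0,0,0],"gripper": 0}
    - {"offset": [0,0,0],"rotation": [0,0,0],"gripper": 0}
    - {"offset": [0,0,0],"rotation": [0,0,0],"gripper": 0}
    - {"offset": [0,0,0],"rotation": [0,0,0],"gripper": 0}
  newtons: 90

```text
clock: 5.05
position: [0.4066, -0.308, 0.0202]
ee_rot: [0.993, -0.122, 0.0, 0.0]
ft_force: [-0.6, 0.7, 6.5]
grip_width: 0.271
grasp_force: 88.4
```

Emit:
jog_arm:
  deltas:
    - {"offset": [0,0,-0.005],"rotation": [0,0,0],"gripper": 0}
    - {"offset": [0,0,-0.025],"rotation": [0,0,0],"gripper": 0}
    - {"offset": [0,0,-0.04],"rotation": [0,0,0],"gripper": 0}
    - {"offset": [0,0,-0.04],"rotation": [0,0,0],"gripper": 0}
    - {"offset": [0,0,-0.04],"rotation": [0,0,0],"gripper": 0}
    - {"offset": [0,0,-0.04],"rotation": [0,0,0],"gripper": 0}
    - {"offset": [0,0,-0.04],"rotation": [0,0,0],"gripper": 0}
    - {"offset": [0.012,-0.0316,0],"rotation": [0,0,0],"gripper": 0}
    - {"offset": [0.012,-0.0316,0],"rotation": [0,0,0],"gripper": 0}
    - {"offset": [0.012,-0.0316,0],"rotation": [0,0,0],"gripper": 0}
    - {"offset": [0.012,-0.0316,0],"rotation": [0,0,0],"gripper": 0}
    - {"offset": [0.012,-0.0316,0],"rotation": [0,0,0],"gripper": 0}
    - {"offset": [0.012,-0.0316,0],"rotation": [0,0,0],"gripper": 0}
    - {"offset": [0.012,-0.0316,0],"rotation": [0,0,0],"gripper": 0}
    - {"offset": [0.012,-0.0316,0],"rotation": [0,0,0],"gripper": 0}
    - {"offset": [0.012,-0.0316,0],"rotation": [0,0,-5.8],"gripper": 0}
    - {"offset": [0.012,-0.0316,0],"rotation": [0,0,-5.8],"gripper": 0}
    - {"offset": [0,0,0],"rotation": [0,0,-5.8],"gripper": 0}
    - {"offset": [0,0,0],"rotation": [0,0,0],"gripper": 0}
    - {"offset": [0,0,0],"rotation": [0,0,0],"gripper": 0}

```text
clock: 7.05
position: [0.5958, -0.0293, 0.2495]
ee_rot: [1.0, 0.028, -0.0, 0.0]
ft_force: [-0.5, -0.0, -1.2]
grip_width: 0.268
grasp_force: 88.3
```

```bash
python3 -c "
from hook import *
snap('t1')"
```

Emit:
jog_arm:
  deltas:
    - {"offset": [0,-0.015,0],"rotation": [0,0,0],"gripper": 0}
    - {"offset": [0,-0.03,0],"rotation": [0,0,0],"gripper": 0}
    - {"offset": [0,-0.03,0],"rotation": [0,0,0],"gripper": 0}
    - {"offset": [0,-0.03,0],"rotation": [0,0,0],"gripper": 0}
    - {"offset": [0,-0.03,0],"rotation": [0,0,0],"gripper": 0}
    - {"offset": [0,-0.02,0],"rotation": [0,0,0],"gripper": 0}
    - {"offset": [0,0,0],"rotation": [0,0,0],"gripper": 0}
    - {"offset": [0,0,0],"rotation": [0,0,0],"gripper": 0}

```text
clock: 7.9
position: [0.5866, 0.1268, 0.2499]
ee_rot: [1.0, 0.03, 0.0, 0.0]
ft_force: [0.9, 0.5, -2.4]
grip_width: 0.265
grasp_force: 88.4
```

```bash
python3 -c "
from hook import *
snap('t2')
a=np.load('pics/t1.npy');b=np.load('pics/t2.npy')
cv2.imwrite('pics/c3.png',cv2.resize(np.hstack([a[:290],b[:290]]),(800,226)))
cv2.imwrite('pics/c4.png',np.vstack([a[:300],b[:300]]))
print(a.shape)"
```

```text
(384, 512, 3)
```

View pics/c4.png

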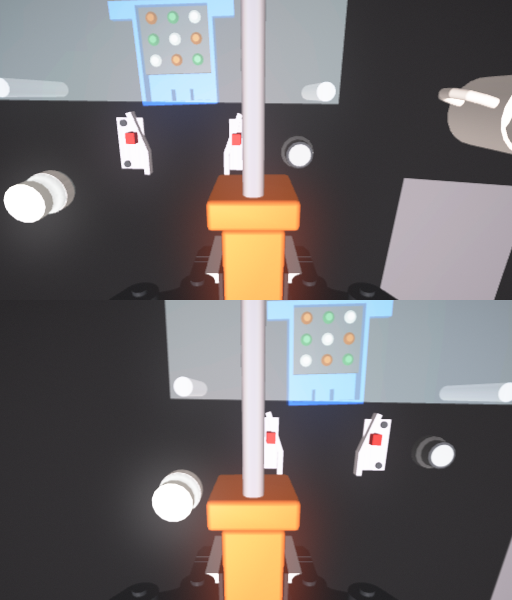

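Both views show the tray under the riser. Its near wall is at t1 (143–217, row ~103) and t2 (289–364, row ~104 of 404−300). The two ribs show at t1 (173,95)/(192,95) and t2 (313,95)/(331,95). I'll enlarge that area.

```bash
python3 -c "
from hook import *
a=np.load('pics/t1.npy')[62:112,132:227];b=np.load('pics/t2.npy')[62:112,282:377]
cv2.imwrite('pics/c5.png',np.vstack([cv2.resize(i,None,fx=6,fy=6,interpolation=cv2.INTER_CUBIC) for i in (a,b)]))"
```

```text
(no output)
```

View pics/c5.png

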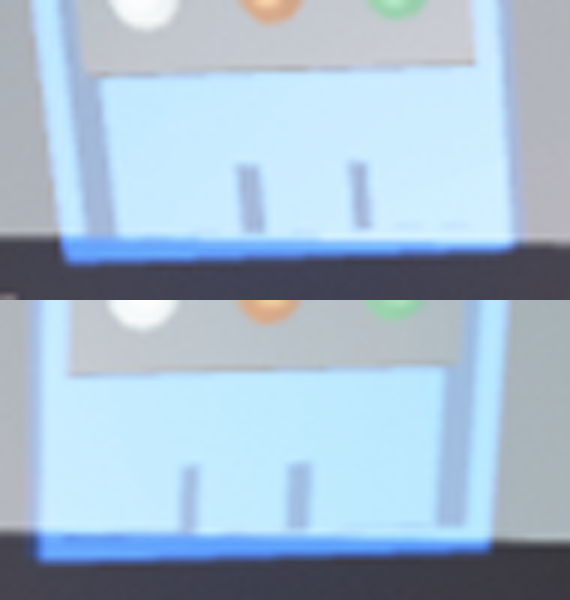

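Crop: the bottom edges of the pocket's inner faces are at view 1 (261,165)-(265,232) for the left rib and view 2 (290,163)-(287,228) for the right rib. The near wall's top corners are at (68,264)/(515,248) and (40,262)/(490,249).

Run:
```python
from hook import *
(a,A),(b,B)=ld("t1"),ld("t2")
q1=lambda x,y:(x/6+132-.4,y/6+62-.4); q2=lambda x,y:(x/6+282-.4,y/6+62-.4)
r=lambda x:np.round(x,4)
L=[onz(A,q1(*p),.004) for p in [(261,165),(265,232)]]; Rr=[onz(B,q2(*p),.004) for p in [(290,163),(287,228)]]
print("ribL",r(L),"ribR",r(Rr)); print("pocket far,near",r((np.array(L)+Rr)/2))
for n,p,q in [("nearL",(68,264),(40,262)),("nearR",(515,248),(490,249)),("foamL",(85,76),(70,77)),("foamR",(475,63),(460,62))]:
    X,e=tri([A,B],[q1(*p),q2(*q)]); print(n,r(X),r(e))
# ears far/near corners and riser edge
def redc(im,box):
    x0,y0,x1,y1=box; h=cv2.cvtColor(im,cv2.COLOR_BGR2HSV)[y0:y1,x0:x1]; m=cv2.inRange(h,(0,150,60),(6,255,255))|cv2.inRange(h,(172,150,60),(180,255,255)); return np.argwhere(m).mean(0)[::-1]+[x0,y0]
s1=redc(a,(115,125,150,155)); s2=redc(b,(258,125,280,155)); X,e=tri([A,B],[s1,s2]); print("stopL",r(X),r(e))
s1=redc(a,(225,125,241,155)); s2=redc(b,(360,125,395,155)); X,e=tri([A,B],[s1,s2]); print("stopR",r(X),r(e))
for im,M,cols in [(a,A,(20,60,100,125,230,265+10,290)),(b,B,(200,225,380,400,420,470,500))]:
    g=cv2.GaussianBlur(cv2.cvtColor(im,cv2.COLOR_BGR2GRAY),(3,3),0).astype(int)
    pts=[]
    for c in cols:
        d=np.diff(g[92:112,c]); k=d.argmin(); pts.append(np.r_[onz(M,(c,92+k+.5),.098)[:2],-d.min()])
    pts=np.array(pts); f=np.polyfit(pts[:,1],pts[:,0],1); print("edge",r(pts).tolist(),"yaw",np.degrees(np.arctan(-f[0])))
Mt=model("top"); 
# riser corners (near): triangulate t1 right near corner, t2 left near corner via plane .098
print("cornR",r(onz(A,(338,103),.098)),"cornL",r(onz(B,(170,99),.098)))
```

```text
ribL [[0.6724 0.0623 0.004 ]
 [0.6604 0.0617 0.004 ]] ribR [[0.6737 0.0458 0.004 ]
 [0.6621 0.0449 0.004 ]]
pocket far,near [[0.673  0.054  0.004 ]
 [0.6612 0.0533 0.004 ]]
nearL [0.6535 0.0929 0.0228] [0.0001 0.0001]
nearR [0.6606 0.0127 0.0239] [0. 0.]
foamL [0.6855 0.0899 0.0181] [0.0001 0.0001]
foamR [0.6918 0.0211 0.0179] [0.0002 0.0002]
stopL [0.62   0.1108 0.0097] [0.002 0.002]
stopR [ 0.6235 -0.0107  0.0131] [0.0016 0.0016]
edge [[0.6565, 0.1717, 43.0], [0.6584, 0.138, 41.0], [0.6594, 0.1044, 43.0], [0.6606, 0.0832, 43.0], [0.6638, -0.0056, 42.0], [0.6659, -0.0437, 46.0], [0.6666, -0.0565, 42.0]] yaw 2.4434225092102904
edge [[0.6565, 0.1764, 48.0], [0.6569, 0.1552, 43.0], [0.663, 0.0235, 48.0], [0.6632, 0.0064, 45.0], [0.6642, -0.0106, 47.0], [0.6659, -0.0534, 45.0], [0.6674, -0.079, 43.0]] yaw 2.4555300745232698
cornR [ 0.6684 -0.0972  0.098 ] cornL [0.6546 0.2017 0.098 ]
```

Emit:
jog_arm:
  deltas:
    - {"offset": [-0.0125,0.019,0],"rotation": [0,0,0.9],"gripper": 0}
    - {"offset": [-0.0125,0.019,0],"rotation": [0,0,0],"gripper": 0}
    - {"offset": [-0.0125,0.019,0],"rotation": [0,0,0],"gripper": 0}
    - {"offset": [-0.0125,0.0195,0],"rotation": [0,0,0],"gripper": 0}
    - {"offset": [0,0,0.03],"rotation": [0,0,0],"gripper": 0}
    - {"offset": [0,0,0.03],"rotation": [0,0,0],"gripper": 0}
    - {"offset": [0,0,0.03],"rotation": [0,0,0],"gripper": 0}
    - {"offset": [0,0,0.03],"rotation": [0,0,0],"gripper": 0}
    - {"offset": [0,0,0.03],"rotation": [0,0,0],"gripper": 0}
    - {"offset": [0,0,0.03],"rotation": [0,0,0],"gripper": 0}
    - {"offset": [0,0,0.0155],"rotation": [0,0,0],"gripper": 0}
    - {"offset": [0,0,0],"rotation": [0,0,0],"gripper": 0}
    - {"offset": [0,0,0],"rotation": [0,0,0],"gripper": 0}

```text
clock: 9.25
position: [0.5413, 0.0471, 0.0553]
ee_rot: [1.0, 0.022, 0.001, 0.0]
ft_force: [-0.2, 0.1, -1.5]
grip_width: 0.267
grasp_force: 88.5
```

Run:
```python
from hook import *
o=manip.get_obs(); Rm=R.from_quat(o["ee_rot"]).as_matrix(); x=Rm[:,0]
print(o["position"],np.degrees(np.arctan2(x[1],x[0])),Rm[:,2])
tip=o["position"]+Rm@[.105,0,.0142]; print("tip",tip)
snap("d1"); s=imaging.camera("scene"); t=imaging.camera("top"); np.save("pics/s1.npy",s)
bend=o["position"]+Rm@[.109,0,.0142-.031]; print("bend end px scene",proj(model("scene"),bend),"tip",proj(model("scene"),tip),"top",proj(model("top"),bend),"wrist",proj(ld("d1")[1],bend))
u,v=proj(model("scene"),tip).astype(int); a=cv2.resize(s[v-35:v+35,u-40:u+40],None,fx=5,fy=5,interpolation=cv2.INTER_CUBIC)
u2,v2=proj(model("top"),bend).astype(int); b=cv2.resize(t[v2-35:v2+35,u2-40:u2+40],None,fx=5,fy=5,interpolation=cv2.INTER_CUBIC)
print(u,v,u2,v2); cv2.imwrite("pics/c6.png",np.hstack([a,b]))
```

```text
[0.54129116 0.04714978 0.05532223] 2.4777061197985017 [ 1.03029464e-03 -4.15175052e-05 -9.99999468e-01]
tip [0.64620757 0.05168841 0.04123013]
bend end px scene [218.01422786 249.34383868] tip [220.43605276 257.81496084] top [208.84734705 124.45539572] wrist [255.65139104 -17.83545016]
220 257 208 124
```

View pics/c6.png

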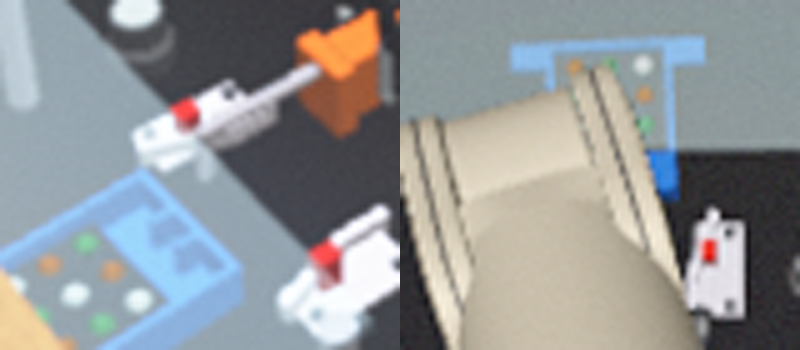

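The scene crop shows the tip at about (221,258), matching the prediction of (220.4,257.8). The tray's pocket is straight ahead. I'll advance and lower.

Emit:
jog_arm:
  deltas:
    - {"offset": [0.006,-0.0012,0],"rotation": [0,0,0],"gripper": 0}
    - {"offset": [0.01,0,0],"rotation": [0,0,0],"gripper": 0}
    - {"offset": [0.01,0,0],"rotation": [0,0,0],"gripper": 0}
    - {"offset": [0,0,0],"rotation": [0,0,0],"gripper": 0}
    - {"offset": [0,0,0.008],"rotation": [0,0,0],"gripper": 0}
    - {"offset": [0,0,0.008],"rotation": [0,0,0],"gripper": 0}
    - {"offset": [0,0,0.006],"rotation": [0,0,0],"gripper": 0}
    - {"offset": [0,0,0.005],"rotation": [0,0,0],"gripper": 0}
    - {"offset": [0,0,0.004],"rotation": [0,0,0],"gripper": 0}
    - {"offset": [0,0,0],"rotation": [0,0,0],"gripper": 0}
    - {"offset": [0,0,0],"rotation": [0,0,0],"gripper": 0}

```text
clock: 10.5
position: [0.5666, 0.0499, 0.0234]
ee_rot: [1.0, 0.022, 0.0, 0.0]
ft_force: [0.3, 0.0, -1.8]
grip_width: 0.268
grasp_force: 88.5
```

Run:
```python
from hook import *
o=manip.get_obs(); Rm=R.from_quat(o["ee_rot"]).as_matrix(); tip=o["position"]+Rm@[.105,0,.0142]; print(o["position"],"tip",tip,o["ft_force"])
s=imaging.camera("scene"); u,v=proj(model("scene"),tip); print(u,v)
cv2.imwrite("pics/c7.png",cv2.resize(s[220:300,170:260],None,fx=6,fy=6,interpolation=cv2.INTER_CUBIC))
```

```text
[0.56661403 0.04990081 0.02338586] tip [0.67151328 0.05454764 0.00920156] [ 0.29714198  0.01318337 -1.79620547]
212.87501938184457 272.592498680085
```

View pics/c7.png

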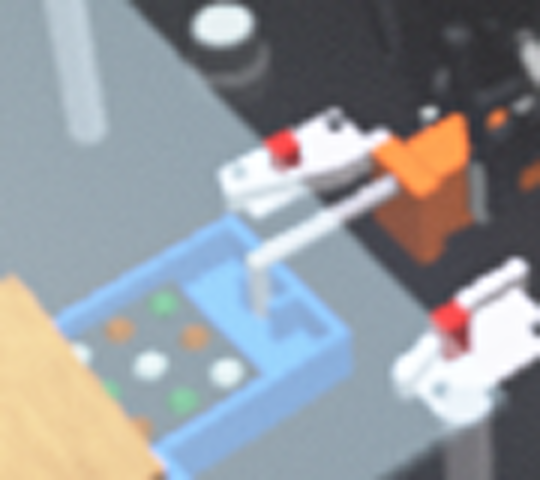

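The picture shows the tip inside the trough at crop (260,308), between the ribs, with no contact force. I'll start a gentle pull.

Emit:
jog_arm:
  deltas:
    - {"offset": [-0.003,0,0],"rotation": [0,0,0],"gripper": 0}
    - {"offset": [-0.003,0,0],"rotation": [0,0,0],"gripper": 0}
    - {"offset": [-0.003,0,0],"rotation": [0,0,0],"gripper": 0}
    - {"offset": [-0.003,0,0],"rotation": [0,0,0],"gripper": 0}
    - {"offset": [-0.003,0,0],"rotation": [0,0,0],"gripper": 0}
    - {"offset": [-0.003,0,0],"rotation": [0,0,0],"gripper": 0}
    - {"offset": [-0.003,0,0],"rotation": [0,0,0],"gripper": 0}

```text
clock: 11.25
position: [0.5455, 0.0489, 0.0234]
ee_rot: [1.0, 0.022, 0.0, 0.0]
ft_force: [1.5, 1.0, -0.1]
grip_width: 0.267
grasp_force: 88.5
```

Emit:
jog_arm:
  deltas:
    - {"offset": [-0.005,0,0],"rotation": [0,0,0],"gripper": 0}
    - {"offset": [-0.005,0,0],"rotation": [0,0,0],"gripper": 0}
    - {"offset": [-0.005,0,0],"rotation": [0,0,0],"gripper": 0}
    - {"offset": [-0.005,0,0],"rotation": [0,0,0],"gripper": 0}
    - {"offset": [-0.005,0,0],"rotation": [0,0,0],"gripper": 0}
    - {"offset": [-0.005,0,0],"rotation": [0,0,0],"gripper": 0}
    - {"offset": [-0.005,0,0],"rotation": [0,0,0],"gripper": 0}
    - {"offset": [-0.005,0,0],"rotation": [0,0,0],"gripper": 0}

```text
clock: 12.05
position: [0.5052, 0.0471, 0.0233]
ee_rot: [1.0, 0.022, 0.0, 0.0]
ft_force: [2.3, 0.4, -1.0]
grip_width: 0.267
grasp_force: 88.5
```

Run:
```python
from hook import *
snap("g1")
f=[]
for i in range(6):
    o=manip.get_obs(); f.append(o["ft_force"]); imaging.camera("scene")
print(np.round(np.mean(f,0),2),np.round(np.std(f,0),2),o["clock"])
h=cv2.cvtColor(np.load("pics/g1.npy"),cv2.COLOR_BGR2HSV); m=cv2.inRange(h,(95,90,120),(120,255,255)); c,k=big(m); r=cv2.minAreaRect(c); print(r, cv2.boundingRect(c))
M=ld("g1")[1]; print(np.round([onz(M,q,.024) for q in cv2.boxPoints(r)],4)[:,:2].tolist())
```

```text
[-0.13  0.25 -1.66] [0.57 0.59 0.46] 12.35
((192.0, 19.5), (39.0, 96.0), 90.0) (144, 0, 97, 40)
[[0.6115, 0.0918], [0.6131, 0.0573], [0.6003, 0.0569], [0.5987, 0.0925]]
```

The tray is following. I'll keep going to just short of the earliest stop.

Emit:
jog_arm:
  deltas:
    - {"offset": [-0.005,0,0],"rotation": [0,0,0],"gripper": 0}
    - {"offset": [-0.005,0,0],"rotation": [0,0,0],"gripper": 0}
    - {"offset": [-0.005,0,0],"rotation": [0,0,0],"gripper": 0}
    - {"offset": [-0.005,0,0],"rotation": [0,0,0],"gripper": 0}
    - {"offset": [-0.005,0,0],"rotation": [0,0,0],"gripper": 0}
    - {"offset": [-0.005,0,0],"rotation": [0,0,0],"gripper": 0}
    - {"offset": [-0.005,0,0],"rotation": [0,0,0],"gripper": 0}
    - {"offset": [-0.004,0,0],"rotation": [0,0,0],"gripper": 0}
    - {"offset": [-0.003,0,0],"rotation": [0,0,0],"gripper": 0}
    - {"offset": [-0.003,0,0],"rotation": [0,0,0],"gripper": 0}

```text
clock: 13.4
position: [0.4604, 0.0451, 0.0233]
ee_rot: [1.0, 0.022, 0.0, 0.0]
ft_force: [0.9, 0.8, -3.0]
grip_width: 0.266
grasp_force: 88.4
```

Emit:
jog_arm:
  deltas:
    - {"offset": [-0.0015,0,0],"rotation": [0,0,0],"gripper": 0}
    - {"offset": [-0.0015,0,0],"rotation": [0,0,0],"gripper": 0}
    - {"offset": [-0.0015,0,0],"rotation": [0,0,0],"gripper": 0}
    - {"offset": [-0.0015,0,0],"rotation": [0,0,0],"gripper": 0}

```text
clock: 13.8
position: [0.4546, 0.0449, 0.0233]
ee_rot: [1.0, 0.022, 0.0, 0.0]
ft_force: [2.1, -0.2, -1.0]
grip_width: 0.268
grasp_force: 88.4
```

Emit:
jog_arm:
  deltas:
    - {"offset": [-0.001,0,0],"rotation": [0,0,0],"gripper": 0}
    - {"offset": [-0.001,0,0],"rotation": [0,0,0],"gripper": 0}
    - {"offset": [-0.001,0,0],"rotation": [0,0,0],"gripper": 0}

```text
clock: 14.1
position: [0.4517, 0.0447, 0.0233]
ee_rot: [1.0, 0.022, 0.0, 0.0]
ft_force: [2.1, -0.5, -3.0]
grip_width: 0.269
grasp_force: 88.4
```

Emit:
jog_arm:
  deltas:
    - {"offset": [-0.001,0,0],"rotation": [0,0,0],"gripper": 0}
    - {"offset": [-0.001,0,0],"rotation": [0,0,0],"gripper": 0}

```text
clock: 14.3
position: [0.4496, 0.0447, 0.0233]
ee_rot: [1.0, 0.022, 0.0, 0.0]
ft_force: [1.3, -1.4, -1.6]
grip_width: 0.268
grasp_force: 88.4
```

Emit:
jog_arm:
  deltas:
    - {"offset": [-0.001,0,0],"rotation": [0,0,0],"gripper": 0}
    - {"offset": [-0.001,0,0],"rotation": [0,0,0],"gripper": 0}

```text
clock: 14.5
position: [0.4476, 0.0446, 0.0233]
ee_rot: [1.0, 0.022, 0.0, 0.0]
ft_force: [2.5, -0.0, -1.9]
grip_width: 0.27
grasp_force: 88.4
```

Emit:
jog_arm:
  deltas:
    - {"offset": [-0.0008,0,0],"rotation": [0,0,0],"gripper": 0}
    - {"offset": [-0.0008,0,0],"rotation": [0,0,0],"gripper": 0}

```text
clock: 14.7
position: [0.4463, 0.0448, 0.0234]
ee_rot: [1.0, 0.022, 0.0, -0.0]
ft_force: [2.6, 1.5, -1.9]
grip_width: 0.269
grasp_force: 88.3
```

Emit:
jog_arm:
  deltas:
    - {"offset": [-0.0008,0,0],"rotation": [0,0,0],"gripper": 0}
    - {"offset": [-0.0008,0,0],"rotation": [0,0,0],"gripper": 0}

```text
clock: 14.9
position: [0.4454, 0.0448, 0.0237]
ee_rot: [1.0, 0.022, 0.001, -0.0]
ft_force: [6.6, 2.1, -4.4]
grip_width: 0.268
grasp_force: 88.3
```

The force has risen, so this is contact. I'll add half a millimetre and let it settle.

Emit:
jog_arm:
  deltas:
    - {"offset": [-0.0004,0,0],"rotation": [0,0,0],"gripper": 0}

```text
clock: 15.0
position: [0.4454, 0.0448, 0.0238]
ee_rot: [1.0, 0.022, 0.001, -0.0]
ft_force: [7.2, 1.2, -4.0]
grip_width: 0.272
grasp_force: 88.2
```

Emit:
jog_arm:
  deltas:
    - {"offset": [-0.0004,0,0],"rotation": [0,0,0],"gripper": 0}
    - {"offset": [0,0,0],"rotation": [0,0,0],"gripper": 0}

```text
clock: 15.2
position: [0.4454, 0.0448, 0.024]
ee_rot: [1.0, 0.022, 0.002, -0.0]
ft_force: [7.3, 3.2, -3.4]
grip_width: 0.266
grasp_force: 88.2
```

Run:
```python
from hook import *
f=[];p=[]
snap("g2")
for i in range(5):
    o=manip.get_obs(); f.append(o["ft_force"]); p.append(o["position"]); t=imaging.camera("scene")
print(np.round(f,1).tolist(),np.round(np.mean(p,0),5),o["clock"])
a=np.load("pics/g2.npy")
cv2.imwrite("pics/c8.png",np.hstack([cv2.resize(a[:150,130:380],(500,300)),cv2.resize(t[220:310,180:270],(300,300),interpolation=cv2.INTER_CUBIC)]))
```

```text
[[8.8, 1.4, -3.4], [7.3, 1.8, -4.4], [8.7, 2.2, -3.3], [8.3, 1.7, -4.5], [8.0, 1.7, -4.3]] [0.44537 0.04481 0.02397] 15.45
```

View pics/c8.png

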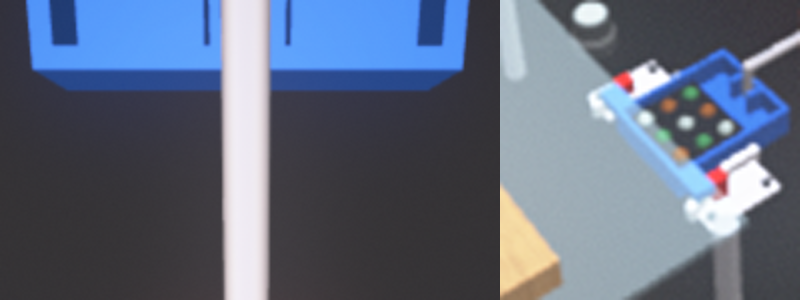

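Both ears are against the red stops and the tray is square. I'll trim to about 9 N total and hold for over a second.

Emit:
jog_arm:
  deltas:
    - {"offset": [-0.0003,0,0.0004],"rotation": [0,0,0],"gripper": 0}
    - {"offset": [0,0,0],"rotation": [0,0,0],"gripper": 0}
    - {"offset": [0,0,0],"rotation": [0,0,0],"gripper": 0}

```text
clock: 15.8
position: [0.4453, 0.0448, 0.0237]
ee_rot: [1.0, 0.022, 0.002, -0.0]
ft_force: [7.6, 1.9, -3.5]
grip_width: 0.271
grasp_force: 88.2
```

Run:
```python
from hook import *
f=[]
for i in range(10):
    o=manip.get_obs(); f.append(o["ft_force"]); imaging.camera("scene")
print(np.round(np.mean(f,0),2),o["position"],o["clock"])
```

```text
[ 8.07  1.63 -3.07] [0.44532645 0.04481127 0.02369608] 16.25
```

Emit:
jog_arm:
  deltas:
    - {"offset": [-0.0004,0,0.0001],"rotation": [0,0,0],"gripper": 0}
    - {"offset": [0,0,0],"rotation": [0,0,0],"gripper": 0}
    - {"offset": [0,0,0],"rotation": [0,0,0],"gripper": 0}

```text
clock: 16.6
position: [0.4453, 0.0448, 0.0237]
ee_rot: [1.0, 0.022, 0.002, -0.0]
ft_force: [10.8, 1.5, -3.5]
grip_width: 0.269
grasp_force: 88.2
```

Run:
```python
from hook import *
f=[]
for i in range(12):
    o=manip.get_obs(); f.append(o["ft_force"]); imaging.camera("scene")
print(np.round(np.mean(f,0),2),o["position"],o["clock"])
```

```text
[ 9.56  1.74 -3.36] [0.44530667 0.04483062 0.02373066] 17.15
```

Emit:
jog_arm:
  deltas:
    - {"offset": [0,0,0],"rotation": [0,0,0],"gripper": 0}
    - {"offset": [0,0,0],"rotation": [0,0,0],"gripper": 0}
    - {"offset": [0,0,0],"rotation": [0,0,0],"gripper": 0}
    - {"offset": [0,0,0],"rotation": [0,0,0],"gripper": 0}
    - {"offset": [0,0,0],"rotation": [0,0,0],"gripper": 0}
    - {"offset": [0,0,0],"rotation": [0,0,0],"gripper": 0}
    - {"offset": [0,0,0],"rotation": [0,0,0],"gripper": 0}
    - {"offset": [0,0,0],"rotation": [0,0,0],"gripper": 0}
    - {"offset": [0,0,0],"rotation": [0,0,0],"gripper": 0}
    - {"offset": [0,0,0],"rotation": [0,0,0],"gripper": 0}
    - {"offset": [0,0,0],"rotation": [0,0,0],"gripper": 0}
    - {"offset": [0,0,0],"rotation": [0,0,0],"gripper": 0}

```text
clock: 18.4
position: [0.4453, 0.0448, 0.0237]
ee_rot: [1.0, 0.022, 0.002, -0.0]
ft_force: [9.3, 1.0, -4.8]
grip_width: 0.269
grasp_force: 88.2
```

Emit:
jog_arm:
  deltas:
    - {"offset": [0.001,0,0],"rotation": [0,0,0],"gripper": 0}
    - {"offset": [0.002,0,0],"rotation": [0,0,0],"gripper": 0}
    - {"offset": [0.002,0,0],"rotation": [0,0,0],"gripper": 0}
    - {"offset": [0.003,0,0],"rotation": [0,0,0],"gripper": 0}
    - {"offset": [0,0,0],"rotation": [0,0,0],"gripper": 0}

```text
clock: 18.9
position: [0.451, 0.0446, 0.0227]
ee_rot: [1.0, 0.022, -0.0, 0.0]
ft_force: [-0.3, -0.5, -2.2]
grip_width: 0.27
grasp_force: 88.4
```

Emit:
jog_arm:
  deltas:
    - {"offset": [0,0,-0.01],"rotation": [0,0,0],"gripper": 0}
    - {"offset": [0,0,-0.015],"rotation": [0,0,0],"gripper": 0}
    - {"offset": [0,0,-0.025],"rotation": [0,0,0],"gripper": 0}
    - {"offset": [0,0,-0.035],"rotation": [0,0,0],"gripper": 0}
    - {"offset": [0,0,-0.035],"rotation": [0,0,0],"gripper": 0}
    - {"offset": [-0.005,0.0292,0],"rotation": [0,0,0],"gripper": 0}
    - {"offset": [-0.005,0.0292,0],"rotation": [0,0,0],"gripper": 0}
    - {"offset": [-0.005,0.0292,0],"rotation": [0,0,0],"gripper": 0}
    - {"offset": [-0.005,0.0292,0],"rotation": [0,0,0],"gripper": 0}
    - {"offset": [-0.005,0.0292,0],"rotation": [0,0,0],"gripper": 0}
    - {"offset": [-0.005,0.0292,0],"rotation": [0,0,0],"gripper": 0}
    - {"offset": [-0.005,0.0292,0],"rotation": [0,0,0],"gripper": 0}
    - {"offset": [-0.005,0.0292,0],"rotation": [0,0,0],"gripper": 0}
    - {"offset": [-0.005,0.0292,0],"rotation": [0,0,0],"gripper": 0}
    - {"offset": [-0.005,0.0292,0],"rotation": [0,0,0],"gripper": 0}
    - {"offset": [-0.005,0.0292,0],"rotation": [0,0,0],"gripper": 0}
    - {"offset": [-0.005,0.0292,0],"rotation": [0,0,0],"gripper": 0}
    - {"offset": [0,0,0],"rotation": [0,0,5.5],"gripper": 0}
    - {"offset": [0,0,0],"rotation": [0,0,5.5],"gripper": 0}
    - {"offset": [0,0,0],"rotation": [0,0,5.4],"gripper": 0}

```text
clock: 20.9
position: [0.4063, -0.3079, 0.1434]
ee_rot: [0.992, -0.123, 0.0, -0.0]
ft_force: [0.0, 0.4, -1.9]
grip_width: 0.266
grasp_force: 88.5
```

Emit:
jog_arm:
  deltas:
    - {"offset": [0,0,0],"rotation": [0,0,0],"gripper": 0}
    - {"offset": [0,0,0],"rotation": [0,0,0],"gripper": 0}

```text
clock: 21.1
position: [0.4065, -0.3078, 0.1432]
ee_rot: [0.993, -0.119, 0.0, -0.0]
ft_force: [0.7, -0.3, -2.4]
grip_width: 0.266
grasp_force: 88.5
```

Run:
```python
from hook import *
o=manip.get_obs(); Rm=R.from_quat(o["ee_rot"]).as_matrix(); print(o["position"],np.degrees(np.arctan2(Rm[1,0],Rm[0,0])),Rm[:,2],o["ft_force"])
```

```text
[ 0.40651569 -0.30777058  0.14324027] -13.692969228720134 [ 3.25594437e-04 -8.40304379e-06 -9.99999947e-01] [ 0.69759561 -0.33946023 -2.36786113]
```

Lowering to z = 0.021, then feeling for the mat.

Emit:
jog_arm:
  deltas:
    - {"offset": [0,0,0.03],"rotation": [0,0,0],"gripper": 0}
    - {"offset": [0,0,0.03],"rotation": [0,0,0],"gripper": 0}
    - {"offset": [0,0,0.03],"rotation": [0,0,0],"gripper": 0}
    - {"offset": [0,0,0.015],"rotation": [0,0,0],"gripper": 0}
    - {"offset": [0,0,0.01],"rotation": [0,0,0],"gripper": 0}
    - {"offset": [0,0,0.005],"rotation": [0,0,0],"gripper": 0}
    - {"offset": [0,0,0.0018],"rotation": [0,0,0],"gripper": 0}
    - {"offset": [0,0,0],"rotation": [0,0,0],"gripper": 0}

```text
clock: 21.9
position: [0.4069, -0.3082, 0.0216]
ee_rot: [0.993, -0.121, 0.0, 0.0]
ft_force: [0.8, -0.2, -1.1]
grip_width: 0.27
grasp_force: 88.5
```

Emit:
jog_arm:
  deltas:
    - {"offset": [0,0,0.0008],"rotation": [0,0,0],"gripper": 0}
    - {"offset": [0,0,0.0006],"rotation": [0,0,0],"gripper": 0}
    - {"offset": [0,0,0],"rotation": [0,0,0],"gripper": 0}

```text
clock: 22.2
position: [0.4069, -0.3082, 0.0202]
ee_rot: [0.993, -0.121, 0.0, 0.0]
ft_force: [0.5, -0.7, 2.4]
grip_width: 0.274
grasp_force: 89.1
```

On the mat. I'll release and retreat.

Emit:
jog_arm:
  deltas:
    - {"offset": [0,0,0],"rotation": [0,0,0],"gripper": 0.35}
    - {"offset": [0,0,0],"rotation": [0,0,0],"gripper": 0.6}
    - {"offset": [0,0,0],"rotation": [0,0,0],"gripper": 1}
    - {"offset": [0,0,0],"rotation": [0,0,0],"gripper": 1}
    - {"offset": [0,0,0],"rotation": [0,0,0],"gripper": 1}
    - {"offset": [0,0,0],"rotation": [0,0,0],"gripper": 1}
    - {"offset": [0,0,0],"rotation": [0,0,0],"gripper": 1}
    - {"offset": [0,0,-0.01],"rotation": [0,0,0],"gripper": 1}
    - {"offset": [0,0,-0.03],"rotation": [0,0,0],"gripper": 1}
    - {"offset": [0,0,-0.04],"rotation": [0,0,0],"gripper": 1}
    - {"offset": [0,0,-0.04],"rotation": [0,0,0],"gripper": 1}
    - {"offset": [0,0,-0.04],"rotation": [0,0,0],"gripper": 1}
    - {"offset": [0,0,-0.04],"rotation": [0,0,0],"gripper": 1}
    - {"offset": [-0.02,0.02,-0.03],"rotation": [0,0,0],"gripper": 1}
    - {"offset": [-0.03,0.03,0],"rotation": [0,0,0],"gripper": 1}
    - {"offset": [-0.02,0.03,0],"rotation": [0,0,0],"gripper": 1}
    - {"offset": [0,0.03,0],"rotation": [0,0,0],"gripper": 1}
    - {"offset": [0,0.03,0],"rotation": [0,0,0],"gripper": 1}
    - {"offset": [0,0.03,0],"rotation": [0,0,0],"gripper": 1}
    - {"offset": [0,0,0],"rotation": [0,0,0],"gripper": 1}

```text
clock: 24.2
position: [0.2954, -0.4594, 0.25]
ee_rot: [0.992, -0.123, -0.0, 0.001]
ft_force: [0.9, 0.6, -0.3]
grip_width: 1.002
grasp_force: 0.0
```

Run:
```python
from hook import *
s=imaging.camera("scene"); t=imaging.camera("top"); cv2.imwrite("pics/f.png",np.hstack([cv2.resize(s[120:330,80:330],(400,336)),cv2.resize(t[40:250,130:380],(400,336))])); print(manip.get_obs()["clock"],manip.get_obs()["position"])
```

```text
24.3 [ 0.29755022 -0.45630645  0.24997059]
```

View pics/f.png

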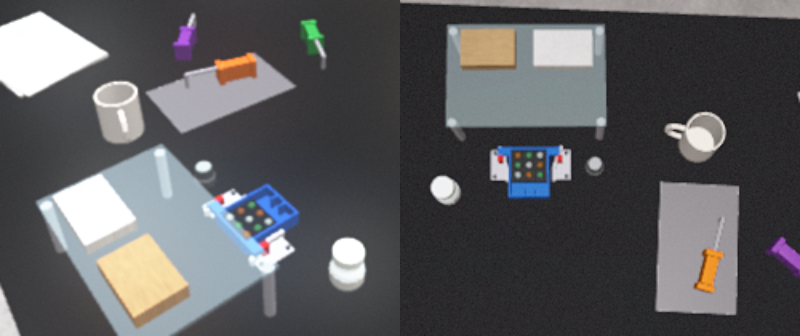

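The final picture shows the tray docked with its ears on the red stops at (530,150). The hook stands on its mat at (710,265), and the jar, loupe and mug have not moved.

```bash
python3 -c "
from workcell import workorder
print(workorder.hand_in())"
```

```text
the job is handed in; nothing more can be done
None
```

The job is handed in at about 24 s: the tray is home against both red stops, held for over a second at roughly 7 N beyond the drag (highest reading 10.8 N total), and the hook stands back on its mat with the jar, loupe and mug in place.

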